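# Dim the lamp and hold its cover plate over the screw holes

## Task

First turn the lamp dimmer knob back to the one long mark on its scale. Then pick up the loose aluminium cover plate by its black block and hold it level, hovering about 10 mm above the rim of the open white lamp base without touching it, with its three holes right over the three threaded holes (single hole over single hole) so that a colleague can start the screws. Finish still holding it there, and leave the other things on the counter alone.

Things in the scene. Friction and masses are not known exactly. Their poses are not given: they have to be found in the camera images.
- knob (a joint): Angle of the dimmer knob in rad, 0 to 4.4, growing clockwise seen from above. At q the knob's white pointer line points along (-cos q, sin q) in the dimmer's x, y. Short scale marks stand every 0.4 rad from 0 to 4.4; the one long, thick mark is at 1.2. Light friction (0.03 N m): it stays where it is left.
- knob_grip (a point): Point on the knob's vertical axis at the height to grip it. Its axes turn with the knob: z up, x along the grip bar; the pointer line runs along -x. Black knob: a round skirt of 48 mm diameter and 8 mm height with a grip bar on it 46 mm long (x), 14 mm wide (y), its top 7 mm above this point and the skirt's top 23 mm below it.
- dimmer: Lamp dimmer, fixed: a grey box 120 x 116 mm, 50 mm high, the knob in the middle of its top on a black scale disc. Origin at the centre of its underside, x along the 120 mm side, z up. It stands to the left or to the right of the lamp base.
- long_mark (a point): Outer end of the long white mark on the dimmer's scale, on the box's top, 45 mm from the knob's axis.
- cover_grip (a point): Centre of the black block (46 mm along x, 32 mm along y, 40 mm high) in the middle of the cover plate: half-way up it, 26 mm above the plate's underside, 20 mm above its upper face. Axes are the plate's: z up, x towards the end with the single hole.
- hole_a (a point): Centre of the plate's hole a (one of the pair), at its underside; axes as the plate's.
- hole_b (a point): Centre of the plate's hole b (the other of the pair), at its underside.
- hole_c (a point): Centre of the plate's hole c (the single one), at its underside.
- cover: Loose aluminium cover plate 130 mm (x) by 96 mm (y), 6 mm thick, about 0.3 kg, lying flat on the other side of the lamp base from the dimmer. Origin at the centre of its underside; z up, x towards the end with the single hole. Three 10 mm through holes at x, y (mm): a (-52, 35), b (-52, -35), c (52, 0).
- lamp_base: Open lamp base of a microscope, fixed: white casing 156 x 122 mm (x, y), topped by an aluminium rim 150 x 116 mm, upper face 68 mm above the counter, with a 60 mm square window over the LED. Origin at the centre of its underside; z up, x towards the end with the single threaded hole. Three 6 mm threaded holes at x, y (mm): a (-52, 35), b (-52, -35), c (52, 0).
- thread_a (a point): Mouth of threaded hole a in the rim's upper face; plate hole a belongs over it. Axes as the lamp base's.
- thread_b (a point): Mouth of threaded hole b; plate hole b belongs over it.
- thread_c (a point): Mouth of the single threaded hole c; plate hole c belongs over it.
- oil_bottle: Small amber bottle, 32 mm diameter, 75 mm high; origin under its centre. Leave alone.
- slide_box: Blue slide box 85 x 60 x 34 mm; origin under its centre. Leave alone.
- stain_jar: Jar, 56 mm diameter, 75 mm high; origin under its centre. Leave alone.
- driver: Screwdriver lying on the counter. Leave alone.
Not all that is in view belongs to the job. There is more than one size of the dimmer; the job needs the largest.

How it is judged:
By the outcome, as a careful person would: the job done as asked, in the order asked, and still so for the second after the job is handed in, while the arm keeps its last pose, push and grip.
It also fails if it takes over 54 s, if anything falls off the work surface, if the arm or the gripper's body presses on something with over 40 N, if the wrist force passes 120 N, or if a joint passes its speed limit or range.

## Robot

A 6-joint arm with a two-finger parallel gripper is mounted at the origin on the work surface. World frame = base frame: x ahead of the robot, y to its left, z up, the work surface at z = 0. Lengths are in m, angles in rad, forces in N, time in s.
With the tool pointing down it reaches from about 0.25 to 0.8 m from the base axis. Payload 3.9 kg.
Tool frame: the origin (TCP) lies between the finger pads; the fingertips stand 11 mm ahead of it and the grasp point (between the pads) lies 8 mm behind it; z points along the fingers, y is the line along which they close (so a half turn about z gives the same grasp; the last joint's range is limited). The gripper opens to 85 mm and grips with 20 to 120 N. Pads are 22 mm wide; open, the fingers measure 114 mm over their backs; the gripper's body (76 mm by 85 mm) begins 54 mm behind the grasp point. The pads swing forward as they close: fully open they stand 13 mm farther back than shut.
Start: joints at [-1.13, 0.26, -0.138, 1.173, 0, 1.571], TCP at [0.224, -0.475, 0.242] pointing down, gripper open.
Joint ranges: [-2.78, 2.78], [-0.83, 1.72], [-1.28, 1.37], [-1.9, 2.12], [-1.57, 1.48], [-3.14, 3.14]. Speed limits (rad/s): [2.57, 2.57, 3.14, 3.14, 3.14, 3.14].

## Interface

Orientations are given as a rotation vector (axis times angle).
In Python, from workcell import bot, vision gives the robot as it stands. Calls block until the motion is done:
- bot.move_pose(position, orientation): joint-space move of the TCP to a pose.
- bot.movel(position, frame=None, velocity=0.15, max_force=None): straight line of the TCP; frame=None keeps the orientation; velocity is the mean speed in m/s. With max_force (N) it stops when the force on the tool has changed by that much, and returns True; else False.
- bot.move_joints(angles): joint-space move.
- bot.let_go() and bot.gripper_close(): open the fingers fully, or close them until they stop; the grip force is fixed at half the most.
- bot.sleep(seconds).
- bot.ik(position, orientation): joint angles nearest the present ones, or None.
- vision.camera(name): name is "side" or "top"; returns the picture (420x560x3 uint8, red, green, blue); there is no depth.
- vision.calibration(name): a dict with "fov_y" (degrees; the focal length in pixels is half the picture's height over the tangent of half this angle, whatever the lens; pixels are square), "cx", "cy" (the principal point, pixels), "T" (4x4, takes a point from camera to world coordinates). Camera axes: x right, y up, looking along -z (the intrinsics and any distortion apply to the point x, -y, -z); pixel columns grow to the right and rows downward; lengths in m; the calibration is good to about 2 mm. A picture is of the moment at which its call begins. calibration takes no time and is no camera call.
A pose or a line that the arm cannot do raises bot.MotionError and nothing moves.
- bot.hand_in(): hands the job in; it is judged then, once.
Readings, each from a call of its own:
- bot.get_time_s(): time.
- bot.get_joint_positions(): joint angles.
- bot.get_qd(): joint speeds.
- bot.get_tau(): joint torques, N m.
- bot.get_eef_pos(): TCP position.
- bot.get_eef_rot(): TCP orientation.
- bot.get_wrist_force(): force on the tool from outside, world axes, zero at the start.
- bot.get_moment(): the same for the moment, N m.
- bot.get_opening(): finger opening in m.
- bot.get_grasp_force(): force on a finger pad.
Only numpy, scipy, OpenCV 4.12 (cv2) and the standard library are available. Lean on these libraries where they do the work, as an engineer would, in place of code of your own. Each camera call takes 0.05 s, during which the arm holds its last target. There are 200 camera calls.

## Working session

There is one attempt and no reset: what is moved stays moved. The work goes in short steps, each a Python script; the robot and the scene stay as the last script left them, time stands still between calls to the robot, and variables do not carry over. Pictures are saved under pics/ and viewed, at most 10 in all, crops included, and the job is handed in when it is done.

```bash
mkdir -p pics; ls
python3 - <<'E'
from workcell import bot, vision
import cv2
for n in("top","side"):
    im=vision.camera(n); cv2.imwrite(f"pics/{n}0.png",im[:,:,::-1]); print(n,vision.calibration(n))
E
```

```text
pics
top {'fov_y': 50.951954410237924, 'cx': 272.90755963605613, 'cy': 208.30696181460544, 'T': array([[-0.01351176,  0.9810147 , -0.19346214,  0.28208165],
       [-0.99990253, -0.01257574,  0.00606555,  0.0463842 ],
       [ 0.00351746,  0.19352524,  0.98108899,  1.27856632],
       [ 0.        ,  0.        ,  0.        ,  1.        ]])}
side {'fov_y': 43.997928833232905, 'cx': 276.0716709659117, 'cy': 206.80711795480977, 'T': array([[-0.98110856,  0.13849101, -0.13507864,  0.31953194],
       [-0.19295649, -0.75077004,  0.63175323,  0.93578681],
       [-0.01392085,  0.6458828 ,  0.76330965,  1.16205897],
       [ 0.        ,  0.        ,  0.        ,  1.        ]])}
```

View pics/top0.png

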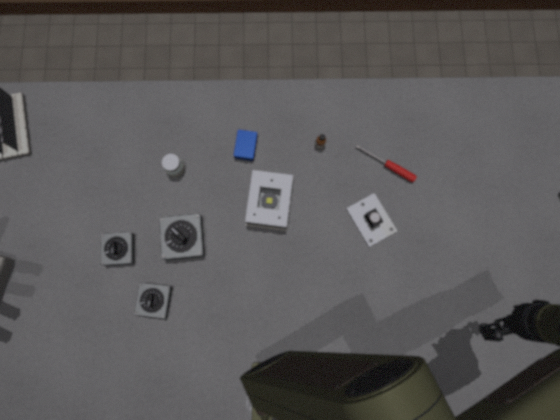

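View pics/side0.png

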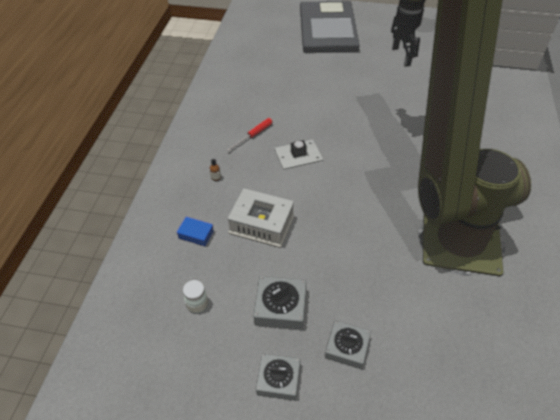

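Top view: dimmers at (181,237), which is the largest, and smaller ones at (117,249) and (152,301). The lamp base is at (269,199) and the plate at (372,219). In the side view they are at (281,300), (279,375), (348,343), (262,216) and (299,153). I choose the largest dimmer and check it in close crops.

```bash
cat > h.py <<'E'
from workcell import bot, vision
import cv2, numpy as np
from scipy.optimize import least_squares
from scipy.spatial.transform import Rotation as R
def proj(n,P):
    c=vision.calibration(n); T=c["T"]; f=210/np.tan(np.radians(c["fov_y"]/2))
    p=(np.atleast_2d(P)-T[:3,3])@T[:3,:3]
    return np.c_[c["cx"]+f*p[:,0]/-p[:,2], c["cy"]-f*p[:,1]/-p[:,2]]
def ray(n,uv,z):
    c=vision.calibration(n); T=c["T"]; f=210/np.tan(np.radians(c["fov_y"]/2))
    d=T[:3,:3]@np.array([(uv[0]-c["cx"])/f,-(uv[1]-c["cy"])/f,-1]); o=T[:3,3]
    return o+d*(z-o[2])/d[2]
def avg(n,k=4): return np.mean([vision.camera(n).astype(float) for _ in range(k)],0).astype(np.uint8)
def crop(im,u,v,h,s): # center, half size, output size
    return cv2.warpAffine(im,np.array([[s/(2*h),0,s/2-u*s/(2*h)],[0,s/(2*h),s/2-v*s/(2*h)]]),(s,s),flags=cv2.INTER_CUBIC)
E
python3 - <<'E'
from h import *
t=avg("top");s=avg("side")
np.save("t.npy",t);np.save("s.npy",s)
A=np.hstack([crop(t,181,237,27,264),crop(t,269,199,30,264),crop(t,372,219,30,264)])
B=np.hstack([crop(s,281,300,30,264),crop(s,262,216,36,264),crop(s,299,153,30,264)])
cv2.imwrite("pics/c1.png",np.vstack([A,B])[:,:,::-1])
E
```

```text
(no output)
```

View pics/c1.png

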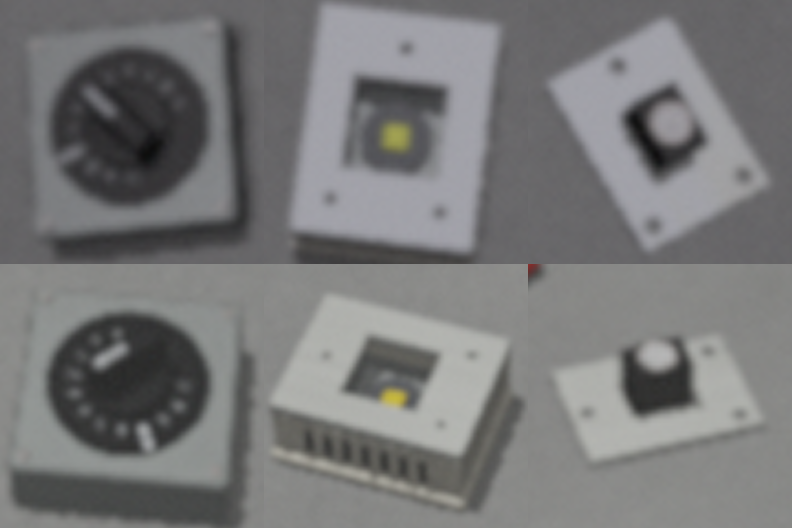

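The crops confirm the largest dimmer, with its long mark at lower left. They also show the lamp base with its single hole away from the robot, and the plate with its single hole at upper left. Now I fit the poses from both views.

```bash
cat >> h.py <<'E'
H=np.array([[-.052,.035],[-.052,-.035],[.052,0]])
def dark(im,uv,r=3):
    g=im.mean(2); u,v=np.round(uv).astype(int)
    for _ in range(3):
        w=g[v-r:v+r+1,u-r:u+r+1]; k=np.clip(np.percentile(w,70)-w,0,None); k[k<.3*k.max()]=0
        y,x=np.mgrid[-r:r+1,-r:r+1]; c=np.array([u+(k*x).sum()/k.sum(),v+(k*y).sum()/k.sum()]); u,v=np.round(c).astype(int)
    return c
def world(p,xy,z): 
    c,s=np.cos(p[2]),np.sin(p[2]); xy=np.atleast_2d(xy)
    return np.c_[xy@np.array([[c,s],[-s,c]])+p[:2],np.full(len(xy),z)]
def fit(obs,z,p0,xy=H):  # obs {cam: Nx2}
    f=lambda p:np.concatenate([(proj(n,world(p,xy,z))-o).ravel() for n,o in obs.items()])
    r=least_squares(f,p0); return r.x,r.fun.reshape(-1,2)
E
python3 - <<'E'
from h import *
np.set_printoptions(precision=4,suppress=True)
t=np.load("t.npy");s=np.load("s.npy")
px=lambda u,v,h,L:np.array([u-h,v-h])+np.array(L)*2*h/264
lt=px(269,199,30,[[66,198],[176,212],[142,48]]); ls=px(262,216,36,[[176,160],[208,91],[62,92]])
pt=px(372,219,30,[[125,226],[216,175],[90,66]]); ps=px(299,153,30,[[212,150],[180,86],[59,148]])
for nm,a,b,z in(("lamp",lt,ls,.068),("plate",pt,ps,.006)):
    oa=np.array([dark(t,q) for q in a]);ob=np.array([dark(s,q,2) for q in b])
    print(nm,"clicks vs centroid",abs(oa-a).max(),abs(ob-b).max())
    for o in({"top":oa,"side":ob},{"top":oa},{"side":ob}): 
        p,r=fit(o,z,[*ray("top",oa.mean(0),z)[:2],0]); print(p,r.ravel())
# dimmer corners: order (+x+y),(+x-y),(-x-y),(-x+y)
C=np.array([[.06,.058],[.06,-.058],[-.06,-.058],[-.06,.058]])
dt=px(181,237,27,[[28,43],[219,20],[238,216],[38,237]]); ds=px(281,300,30,[[12,207],[45,30],[240,42],[231,224]])
ds=ds[[0,1,2,3]]
p,r=fit({"top":dt},.05,[.4,.2,0],C); print("dim top",p,r.ravel()); d=p
print("side proj",(proj("side",world(d,C,.05))-px(281,300,30,[[0,0]]))*264/60)
for n,w,b,k in(("top",(181,237,27),[[60,161],[130,125],[85,88],[115,115],[98,100]],0),("side",(281,300,30),[[150,184],[128,118],[97,98],[125,85],[110,92]],0)):
    q=px(*w,b)
    for i,z in((0,.05),(1,.05),(2,.089),(3,.089),(4,.089)): print(n,i,ray(n,q[i],z)[:2])
E
```

```text
lamp clicks vs centroid 0.057616859096526696 0.22485299474422504
[ 0.5524  0.0489 -0.1424] [ 0.3479 -0.233   0.266  -0.2428  0.36   -0.3931  0.2902  0.4836  0.0996
  0.5071  0.2363  0.45  ]
[ 0.5516  0.0498 -0.1416] [ 0.0283  0.0692 -0.0482  0.0408  0.0203 -0.1131]
[ 0.5533  0.0473 -0.1434] [ 0.0531 -0.0082 -0.1117  0.0506  0.0572 -0.0375]
plate clicks vs centroid 0.7434791681157265 0.16468771826637862
[ 0.4973 -0.2505  0.4849] [ 0.7112 -0.8982 -0.009   0.0033  0.3372  0.0209  0.2086  0.6663  0.1587
  0.6479  0.3051  0.5229]
[ 0.4964 -0.2495  0.4845] [ 0.3547 -0.5991 -0.3561  0.3074 -0.0007  0.3079]
[ 0.4984 -0.2532  0.4861] [-0.0253  0.0335 -0.0862  0.0528  0.1097 -0.0783]
dim top [0.4481 0.2983 0.1007] [-1.0334 -1.2699  0.8391 -1.1376  0.4945  0.9149 -0.2994  1.3798]
side proj [[ 12.7098 207.1586]
 [ 37.1513  25.5371]
 [246.5315  40.6521]
 [234.6267 224.4491]]
top 0 [0.4295 0.3382]
top 1 [0.4497 0.2988]
top 2 [0.4655 0.3164]
top 3 [0.4501 0.2992]
top 4 [0.4587 0.3089]
side 0 [0.4316 0.3345]
side 1 [0.451  0.2964]
side 2 [0.4652 0.3098]
side 3 [0.4519 0.2991]
side 4 [0.459  0.3049]
```

```bash
cat >> h.py <<'E'
def down(th):
    c,s=np.cos(th),np.sin(th); return R.from_matrix(np.array([[c,s,0],[s,-c,0],[0,0,-1.]])).as_rotvec()
def heading():
    x=R.from_rotvec(bot.get_eef_rot()).as_matrix(); return np.arctan2(x[1,0],x[0,0])
E
python3 - <<'E'
from h import *
np.set_printoptions(precision=4,suppress=True)
k=np.array([.449,.2975])
for d in(47,117,-133,-63): print(d,bot.ik([*k,.14],down(np.radians(d))))
q=[]
for d in(47,-133):
    a=bot.ik([*k,.14],down(np.radians(d))); b=bot.ik([*k,.14],down(np.radians(d+70)))
    if a is not None and b is not None: q.append((max(abs(a[5]),abs(b[5])),d))
d=min(q)[1]; print("use",d)
bot.move_pose([*k,.14],down(np.radians(d)))
print(bot.get_time_s(),bot.get_eef_pos(),bot.get_opening())
bot.movel([*k,.077],velocity=.08,max_force=15)
bot.gripper_close()
print(bot.get_time_s(),bot.get_eef_pos(),np.degrees(heading()),bot.get_opening(),bot.get_grasp_force(),bot.get_wrist_force(),bot.get_moment(),bot.get_joint_positions())
E
```

```text
47 [ 0.5852  0.3467 -0.292   0.9322  0.      2.9065]
117 [ 0.5852  0.3467 -0.292   0.9322  0.      1.6847]
-133 [ 0.5852  0.3467 -0.292   0.9322  0.     -0.2351]
-63 [ 0.5852  0.3467 -0.292   0.9322  0.     -1.4569]
use -133
3.35 [0.4495 0.2969 0.1401] 0.08562384927865527
4.9417 [0.4495 0.2971 0.0774] -133.01618775133082 0.012899168406522402 59.51397120952606 [ 0.1282 -2.0556  3.3335] [-0.5094 -0.1801 -0.0262] [ 0.5848  0.4062 -0.3843  0.7798 -0.0013 -0.2352]
```

Run:
```python
from h import *
np.set_printoptions(precision=4,suppress=True)
q=np.array(bot.get_joint_positions()); dq=np.radians(117.0-180)-heading()
for f in(.5,1.): 
    g=q.copy(); g[5]-=dq*f; bot.move_joints(g)
print(bot.get_time_s(),np.degrees(heading()),bot.get_wrist_force(),bot.get_moment(),bot.get_opening())
bot.let_go(); p=bot.get_eef_pos(); bot.movel([p[0],p[1],.16],velocity=.15)
bot.move_pose([.47,-.12,.2],down(.485))
print(bot.get_time_s(),bot.get_joint_positions())
t=avg("top");s=avg("side");np.save("t2.npy",t)
cv2.imwrite("pics/c2.png",np.hstack([crop(t,181,237,27,390),crop(s,281,300,30,390)])[:,:,::-1])
```

```text
6.2083 -63.14410166955448 [ 2.0301 -3.118   0.287 ] [-0.5707 -0.5656 -0.0258] 0.012709195110772575
10.8333 [-0.2497  0.2155 -0.3124  1.043   0.0001  2.4064]
```

View pics/c2.png

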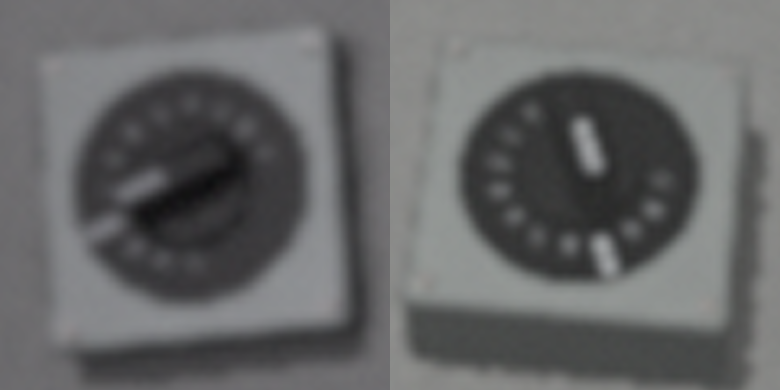

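The pointer now points nearly at the long mark. The top crop shows the pointer at (118,195)–(165,178) and the mark at (88,237)–(128,215). I check the angle numerically.

Run:
```python
from h import *
s=avg("side");t=np.load("t2.npy")
for n,im,(u,v,h),pts in(("top",t,(181,237,27),((141,187,.089),(108,226,.05))),("side",s,(281,300,30),((588,147,.089),(604,257,.05)))):
    W=390; c=crop(im,u,v,h,W).astype(float).mean(2); 
    for X,Y,z in pts:
        if n=="side": X-=390
        r=34; w=c[Y-r:Y+r,X-r:X+r]; m=(w>(w.max()*.55+np.percentile(w,30)*.45)).astype(np.uint8)
        _,L=cv2.connectedComponents(m); m=L==L[r,r]
        y,x=np.nonzero(m); P=np.array([ray(n,(u-h+(X-r+a)*2*h/W,v-h+(Y-r+b)*2*h/W),z)[:2] for a,b in zip(x,y)])
        mu=P.mean(0); _,S,V=np.linalg.svd(P-mu,full_matrices=False); 
        k=np.array([.4495,.297]) if z<.06 else None
        print(n,z,len(P),mu,np.degrees(np.arctan2(V[0,1],V[0,0]))%180,S[0]/S[1],np.degrees(np.arctan2(*(mu-np.array([.4495,.2975]))[::-1])))
```

```text
top 0.089 849 [0.4443378  0.31053466] 115.0718621593979 2.5716942631080255 111.60536879350971
top 0.05 847 [0.42951505 0.33814862] 133.80760306109013 1.752344248801318 116.18110327781396
side 0.089 891 [0.44580933 0.30631385] 116.03431474018488 3.158303394540616 112.72076752291483Traceback (most recent call last):
  File "<stdin>", line 9, in <module>
  File "h.py", line 10, in ray
    c=vision.calibration(n); T=c["T"]; f=210/np.tan(np.radians(c["fov_y"]/2))
ValueError: time passes only in moves, steps and waits
```

```bash
sed -i 's/^def proj/CAL={n:vision.calibration(n) for n in("top","side")}\ndef proj/; s/c=vision.calibration(n)/c=CAL[n]/' h.py
python3 - <<'E'
from h import *
np.set_printoptions(precision=4,suppress=True)
P=[.4974,-.2510]; th=.485-np.pi
print(bot.ik([*P,.15],down(th)),bot.ik([.5524,.0489,.15],down(-.1424-np.pi)))
bot.move_pose([*P,.13],down(th)); bot.movel([*P,.025],velocity=.08,max_force=10)
bot.gripper_close(); w0=bot.get_wrist_force()
print(bot.get_time_s(),bot.get_eef_pos(),heading()+np.pi,bot.get_opening(),bot.get_grasp_force(),w0)
p=bot.get_eef_pos()
bot.movel([p[0],p[1],p[2]+.13],velocity=.1)
print(bot.get_time_s(),bot.get_eef_pos(),bot.get_opening(),bot.get_wrist_force(),bot.get_moment())
E
```

```text
[-0.4673  0.3681 -0.2297  0.973   0.     -0.9523] [ 0.0883  0.364  -0.2362  0.9706  0.      0.2307]
16.2667 [ 0.4978 -0.2513  0.0254] 0.4849525743106242 0.031427119714553454 61.203707456588745 [ 0.2932 -1.8137  2.6031]
17.7167 [ 0.4972 -0.251   0.1546] 0.031078786789458683 [-0.8985  0.6334 -3.7895] [ 0.0627 -0.0184  0.0462]
```

Run:
```python
from h import *
np.set_printoptions(precision=4,suppress=True)
L=[.5524,.0489]; th=-.1424-np.pi
bot.move_pose([*L,.1554],down(th)); bot.movel([*L,.1154],down(th),velocity=.06,max_force=15)
bot.sleep(.3)
print(bot.get_time_s(),bot.get_eef_pos(),R.from_rotvec(bot.get_eef_rot()).as_matrix())
t=avg("top",6);s=avg("side",6);np.save("t3.npy",t);np.save("s3.npy",s)
a=proj("top",world([*L,-.1424],H,.096));b=proj("side",world([*L,-.1424],H,.096)); print(a,b)
cv2.imwrite("pics/c3.png",np.hstack([crop(t,*a.mean(0),33,396),crop(s,*b.mean(0),36,396)])[:,:,::-1])
```

```text
20.0 [0.5527 0.049  0.1158] [[-0.9899  0.1418  0.0007]
 [ 0.1418  0.9899  0.    ]
 [-0.0007  0.0002 -1.    ]]
[[253.962  211.9165]
 [279.3986 215.1758]
 [271.5937 176.981 ]] [[274.1862 217.578 ]
 [282.7342 198.6514]
 [242.4817 198.6574]]
```

View pics/c3.png

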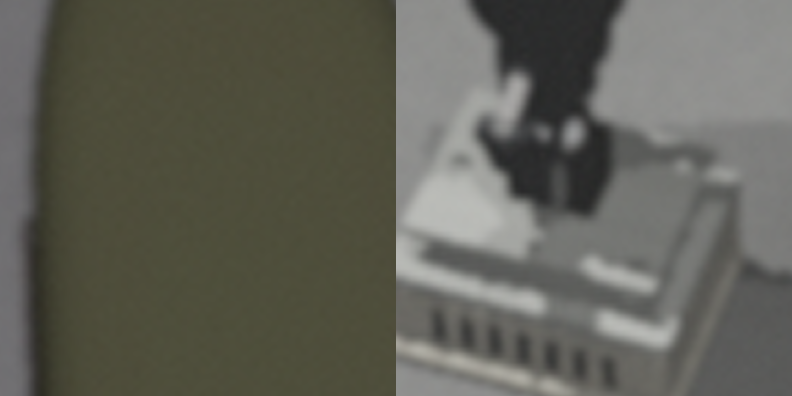

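The top view is blocked by the arm. The side view shows the plate hovering, with hole c near (64,158) in the right-hand crop. I enlarge it and overlay the wanted plate pose.

Run:
```python
from h import *
s=np.load("s3.npy"); sc=11; u0,v0=228,172; W,Hh=790,594
g=cv2.warpAffine(s,np.array([[sc,0,-u0*sc],[0,sc,-v0*sc]],float),(W,Hh),flags=cv2.INTER_CUBIC)
g=np.clip(255*(g/255.)**.6,0,255).astype(np.uint8)[:,:,::-1].copy()
t=[.5533,.0473,-.1434]
C=np.array([[.065,.048],[.065,-.048],[-.065,-.048],[-.065,.048]])
pp=lambda xy,z:((proj("side",world(t,xy,z))-[u0,v0])*sc)
cv2.polylines(g,[pp(C,.0964).astype(int)],True,(0,0,255),1)
for p in pp(H,.0964): cv2.circle(g,tuple(p.astype(int)),3,(0,255,0),1)
print(pp(H,.0964),pp(C,.0964))
cv2.imwrite("pics/c4.png",g)
```

```text
[[505.4375956  494.81453697]
 [599.75749969 287.00446772]
 [157.25329372 286.74603121]] [[ 34.5705825  414.51301615]
 [179.77435549 139.43721405]
 [666.19235409 262.28544258]
 [538.65128641 548.48337462]]
```

View pics/c4.png

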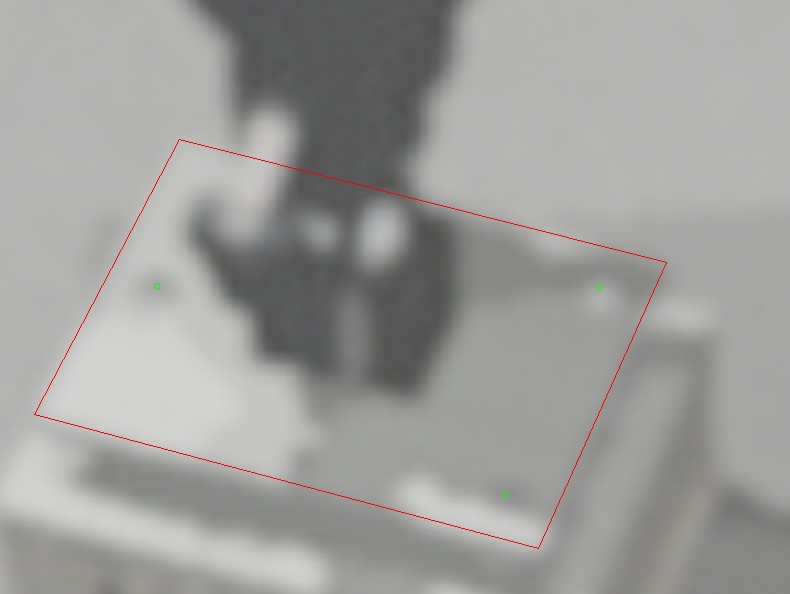

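The overlay matches the plate outline. Hole c is at about (155,287) against the predicted (157,287), so the error is under 1 mm. I lower it to the hover height and check again.

Run:
```python
from h import *
p=bot.get_eef_pos(); print(bot.movel([.5524,.0489,.1032],velocity=.03,max_force=8)); bot.sleep(.3)
print(bot.get_time_s(),bot.get_eef_pos(),bot.get_wrist_force(),bot.get_opening(),heading()+np.pi)
zt=bot.get_eef_pos()[2]-.0254+.006
s=avg("side",6); sc=11; u0,v0=228,178; W,Hh=790,594
a=dark(s,proj("side",world([.5533,.0473,-.1434],H,zt))[2],2)
print("hole c err mm",1e3*(ray("side",a,zt)-world([.5533,.0473,-.1434],H,zt)[2]))
g=cv2.warpAffine(s,np.array([[sc,0,-u0*sc],[0,sc,-v0*sc]],float),(W,Hh),flags=cv2.INTER_CUBIC)
g=np.clip(255*(g/255.)**.6,0,255).astype(np.uint8)[:,:,::-1].copy()
t=[.5533,.0473,-.1434]; C=np.array([[.065,.048],[.065,-.048],[-.065,-.048],[-.065,.048]])
pp=lambda xy,z:((proj("side",world(t,xy,z))-[u0,v0])*sc)
cv2.polylines(g,[pp(C,zt).astype(int)],True,(0,0,255),1)
cv2.polylines(g,[pp(C*[.075/.065,.058/.048],.068).astype(int)],True,(255,0,0),1)
for q in pp(H,zt): cv2.circle(g,tuple(q.astype(int)),2,(0,255,0),1)
cv2.imwrite("pics/c5.png",g)
```

```text
False
21.4583 [0.55255007 0.0488933  0.10336968] [-0.03878045  0.2388841  -3.74132382] 0.03131358928313422 6.140751761605657
hole c err mm [1.73866221e-01 7.73155945e-01 8.32667268e-14]
```

View pics/c5.png

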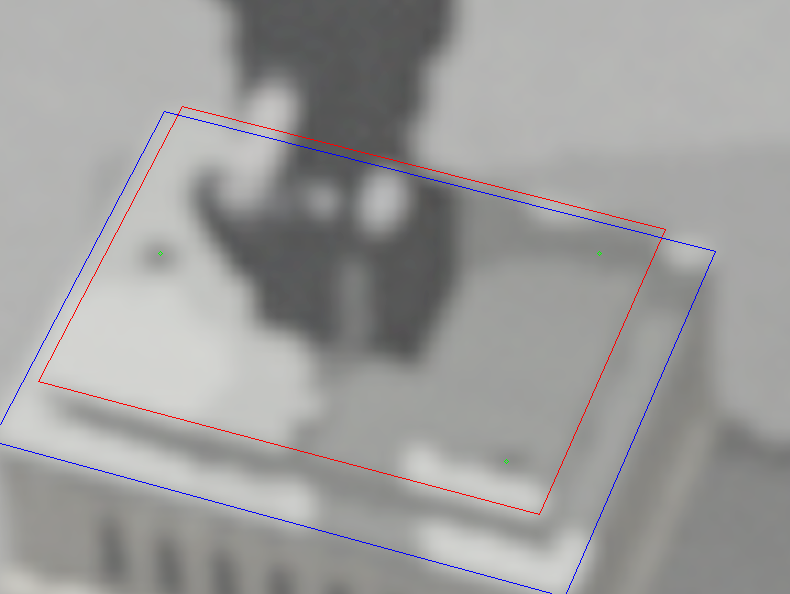

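The plate outline and holes lie on the prediction, with hole c about 0.8 mm off. There is a clear gap to the rim and no contact force.

```bash
python3 -c "
from workcell import bot
print(bot.hand_in())"
```

```text
the job is handed in; nothing more can be done
None
```

I turned the knob back to the long mark (within about 2° in the images), then lifted the cover plate by its block, and handed in holding it level about 10 mm above the rim, with hole c measured within about 1 mm and a and b looking right in the image.

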